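# Load spacer, washer and retainer on a stub shaft

### The arm

A 7-joint arm with a two-finger parallel gripper is mounted at the origin on the work surface; the furniture and walls round the work are solid. World frame = base frame: x ahead of the robot, y to its left, z up, the work surface at z = 0. Lengths are in m, angles in rad, forces in N, time in s.
With the tool pointing down it reaches from about 0.4 to 0.85 m from the base axis. Payload 4.5 kg.
Tool frame: the origin (TCP) lies between the finger pads; the fingertips stand 22 mm ahead of it and the grasp point (between the pads) lies 3 mm ahead of it; z points along the fingers, x is the direction in which the jaws open and shut, and the axes are right-handed (so a half turn about z gives the same grasp; the last joint's range is limited). The gripper opens to 88 mm and grips with 3 to 60 N. Pads are 18 mm wide; open, the fingers measure 123 mm over their backs; the gripper's body (75 mm by 187 mm) begins 45 mm behind the grasp point.
Start: joints at [-1.077, 0.689, -0.195, 1.565, 0.157, 0.902, -0.215], TCP at [0.277, 0.56, 0.261] pointing down, gripper open.
Joint ranges: [-3.01, 3.01], [-0.46, 2.08], [-1.47, 1.51], [0.13, 2.56], [-1, 4.14], [0.04, 2.09], [-2.66, 2.66]. Speed limits (rad/s): [2.57, 2.57, 3.14, 3.14, 3.14, 3.14, 3.14].

### API

Orientations are given as a unit quaternion [x, y, z, w].
In Python, from plant import manip gives the robot as it stands.
- The arm moves only by the shell command python3 -m handwheel 'ROWS' [FORCE]. ROWS is JSON, a list of rows, each an object of numbers: "gripper": the closure, from 0 (fully open) to 1 (shut); "dx", "dy", "dz": the shift along the tool's x, y, z in units of 25 mm (1.0 is 25 mm); "rx", "ry", "rz": the turn, a rotation vector about the tool's x, y, z in units of 5 degrees (1.0 is 5 degrees). A call has 1 to 12 rows; each row is the pose to reach, as a shift and turn from the pose commanded when the call began, along the tool's axes at that moment; what a row does not reach only later rows make up. A row lasts 1/10 s, in which the tool goes at most 50 mm and 8.59 degrees, less where a joint would pass 70% of its speed; a pose out of reach is approached as far as the arm can. A call with a gripper value outside its range is refused whole. The fingers move at their own pace and stop on an object; FORCE is the grip in N (left out, the last holds). Time passes only in rows, so rows that repeat a pose let the fingers close. It gives the time, the measured TCP pose, the force and the opening at its end, in the units of the state.
- manip.sense(): the state, without advancing time (a new reading comes with each control period).
- manip.camera(name): name is "scene" or "top" or "wrist"; returns the picture (384x512x3 uint8, red, green, blue); there is no depth.
- manip.camera_model(name): a dict with "fov_y" (degrees; the focal length in pixels is half the picture's height over the tangent of half this angle, whatever the lens; pixels are square), "cx", "cy" (the principal point, pixels), "k1" (the pictures are not rectified: a ray, as slopes to the right and down, at radius r is drawn at 1 + k1 r^2 times it, then the intrinsics apply), "world_to_cam" (4x4, takes a point from world to camera coordinates); the wrist camera has in their place "mount" (4x4, takes a point from camera to tool coordinates, whose origin is the TCP and whose axes are the tool frame's). Camera axes: x right, y down, z forward; pixel columns grow to the right and rows downward; lengths in m; the calibration is good to about 2 mm. A picture is of the moment at which its call begins: read the wrist's pose just before it. camera_model takes no time and is no camera call.
- manip.hand_in(): hands the job in, once; it reports no verdict.
The state is a dict: "time": time; "q": joint angles; "qd": joint speeds; "joint_efforts": joint torques, N m; "tool_pos": TCP position; "ee_rot": TCP orientation; "force": force on the tool from outside, world axes, zero at the start; "moment": the same for the moment, N m; "width": finger opening in m.
Only numpy, scipy, OpenCV 4.12 (cv2) and the standard library are available. Lean on these libraries where they do the work, as an engineer would, in place of code of your own. Each camera call takes 0.05 s, during which the arm holds its last target. There are 200 camera calls.

### The job

Assemble the stack on the short shaft in the metal jig: slide the thick spacer ring along its lane until it drops over the shaft to the bottom of the pocket, then slide the thin washer ring in from its own lane so that it drops flat on top of the spacer, and last swing the retainer strap across the stack until it is fully shut. Keep the rings sliding on the jig, never lift them off it, and leave the bottle, the measuring cylinder and the tape roll where they stand.

Things in the scene. Friction and masses are not known exactly. Their poses are not given: they have to be found in the camera images.
- jig: Fixed aluminium block 92 mm wide (its x), 360 mm long (its y), on a dark base plate. Origin: underside centre, on the shaft axis; z up; at yaw 0 x points away from the robot. Flat deck 31 mm above the origin. From each end (+y and -y) a lane 78 mm wide leads along y to the pocket in the middle, between rails 6 mm wide, 5.5 mm above the deck; lanes are open at the ends and above.
- shaft_top (a point): Top centre of the upright steel stub shaft, 26 mm diameter, 30.5 mm above the jig's origin, 0.5 mm below the deck. It stands in the middle of a round pocket 78 mm in diameter and 25 mm deep (floor 6 mm above the jig's origin). A ring slid along the deck rides over the shaft's top and drops when its hole is over the shaft.
- hinge_axis (a point): Axis of the retainer, at the jig's x = +64, y = 0, height 37.5 mm (the strap's underside, 6.5 mm above the deck), on a post 36 mm in diameter and 36 mm high outside the rail. Across from it, on the other rail at x = -43.5, y = -16.5 mm, stands a 7 mm stop pin, its top 49 mm above the jig's origin.
- spacer: Thick brass ring, 72 mm outer diameter, 36 mm hole, 20 mm high, 0.2 to 0.4 kg, lying flat on the deck in either lane, centre 95 to 135 mm from the shaft. Origin: centre of its underside, z up. Belongs on the pocket floor. Push it from behind with shut fingertips 3 to 6 mm above the deck; a few newtons move it.
- washer: Thin brass ring, 72 mm outer diameter, 36 mm hole, 8 mm high, 0.1 to 0.2 kg, lying flat in the other lane, centre 95 to 135 mm from the shaft. Origin: centre of its underside, z up. Belongs on the spacer: it then sits 5 mm down in the pocket and stands 3 mm proud of the deck. Push it like the spacer.
- retainer (a joint): Angle a of the flat steel strap, 24 mm wide, 6 mm thick, about its upright hinge axis. 0 = shut, at its end stop: it points along the jig's -x across the pocket. Growing values open it towards the jig's +y, up to 2.3. The pin is at jig x = 64 - 104 cos(a), y = 104 sin(a) mm. Starts at 1.65 to 2.1, clear of the lanes. Light friction (0.5 N at the pin) holds it; no spring.
- retainer_pin (a point): Top centre of the upright dark pin on the strap, 14 mm diameter, 30 mm high, 104 mm from the hinge axis, by which the strap is pushed; 73.5 mm above the jig's origin, 30 mm above the strap's top face.
- drop_bottle: Bystander: small dropper bottle, 42 mm diameter, 112 mm high, standing on the worktop left of the jig. Origin at its underside.
- cylinder: Bystander: measuring cylinder with a foot, 47 mm wide, 151 mm high, standing right of the jig. Origin at its underside.
- tape_roll: Bystander: roll of paper tape, 104 mm diameter, 24 mm high, lying beyond the right end of the jig. Origin at its underside.
There are look-alikes about, which are no part of the job. There is more than one size of the spacer; the one meant has the size given above. Of the things shaped like the washer, the brass one is meant.

How it is judged:
By the outcome, as a careful person would: the job done as asked, in the order asked, and still so for the second after the job is handed in, with the robot touching nothing.
It also fails if it takes over 59 s, if anything falls off the work surface, if the arm or the gripper's body presses on something with over 40 N, if the wrist force passes 120 N, or if a joint passes its speed limit or range.

## Working session

There is one attempt and no reset: what is moved stays moved. The work goes in short steps, Python scripts to look and compute and a shell command to move; the robot and the scene stay as the last step left them, time stands still between calls to the robot, and variables do not carry over. Pictures are saved under pics/ and viewed, about 8 in all and at most 12, crops included, and the job is handed in when it is done.

```bash
ls; mkdir -p pics
cat > h.py <<'E'
import numpy as np, cv2
from plant import manip
from scipy.spatial.transform import Rotation as R
def snap(n,f):
    s=manip.sense(); im=manip.camera(n); cv2.imwrite(f'pics/{f}.png',im[:,:,::-1]); return im,s
def T_wc(n,s=None):
    m=manip.camera_model(n)
    if 'mount' in m:
        T=np.eye(4);T[:3,:3]=R.from_quat(s['ee_rot']).as_matrix();T[:3,3]=s['tool_pos'];return m,T@np.array(m['mount'])
    return m,np.linalg.inv(np.array(m['world_to_cam']))
def ray(n,uv,s=None):
    m,T=T_wc(n,s);f=192/np.tan(np.radians(m['fov_y']/2))
    K=np.array([[f,0,m['cx']],[0,f,m['cy']],[0,0,1]])
    p=cv2.undistortPoints(np.array([[uv]],float),K,np.array([m['k1'],0,0,0,0.]))[0,0]
    d=T[:3,:3]@np.array([p[0],p[1],1]);return T[:3,3],d/np.linalg.norm(d)
def onz(n,uv,z,s=None):
    o,d=ray(n,uv,s);return o+d*(z-o[2])/d[2]
def cross(r1,r2):
    (o1,d1),(o2,d2)=r1,r2
    t=np.linalg.lstsq(np.stack([d1,-d2],1),o2-o1,rcond=None)[0]
    a,b=o1+d1*t[0],o2+d2*t[1];return (a+b)/2,np.linalg.norm(a-b)
def proj(n,P,s=None):
    m,T=T_wc(n,s);f=192/np.tan(np.radians(m['fov_y']/2))
    c=np.linalg.inv(T)@np.append(P,1);x=c[:2]/c[2];x=x*(1+m['k1']*(x@x));return f*x+[m['cx'],m['cy']]
E
python3 - <<'E'
from h import *
for n in('scene','top'):
    im,s=snap(n,n+'0');m=manip.camera_model(n);print(n,m['fov_y'],m['k1'],T_wc(n)[1].round(3).tolist())
a=cv2.imread('pics/scene0.png');print(s)
print(manip.camera_model('wrist'))
E
```

```text
pics
scene 50.18203588343203 -0.13707434132040291 [[0.842, -0.343, 0.416, 0.002], [-0.539, -0.503, 0.676, -0.94], [-0.023, -0.793, -0.609, 0.91], [0.0, 0.0, 0.0, 1.0]]
top 46.89316900812244 -0.11687849983667524 [[-0.012, -0.993, 0.114, 0.404], [-1.0, 0.013, 0.008, -0.01], [-0.009, -0.114, -0.993, 1.469], [0.0, 0.0, 0.0, 1.0]]
{'time': 0.05, 'q': array([-1.07715568,  0.68998328, -0.19448793,  1.56632309,  0.15730879,
        0.90248441, -0.21515071]), 'qd': array([-2.53202831e-04, -4.06164714e-04,  5.07354580e-05, -5.67845398e-04,
        2.91355721e-04,  9.26941312e-04,  1.51648488e-05]), 'joint_efforts': array([-2.37288950e-03, -5.29000604e+01, -1.27207574e+00, -1.54032379e+01,
       -5.23115206e-02,  1.70444408e-03,  3.73131013e-05]), 'tool_pos': array([0.27717687, 0.55953144, 0.25991535]), 'ee_rot': array([ 8.49643860e-01,  5.27356136e-01, -7.25161578e-04,  5.39433530e-04]), 'force': array([ 0.29212787,  1.11729372, -0.73218387]), 'moment': array([-0.08237938, -0.04098896, -0.03993924]), 'width': 0.08828599232391797}
{'fov_y': 61.76464007597646, 'cx': 250.44596462703834, 'cy': 187.30537380089862, 'k1': 0.029591092369696103, 'mount': array([[ 9.99998327e-01, -1.29918749e-03,  1.28760973e-03,
         1.49582511e-03],
       [ 9.03763590e-04,  9.62941540e-01,  2.69708681e-01,
        -6.94956730e-02],
       [-1.59029504e-03, -2.69707067e-01,  9.62941104e-01,
        -1.23493157e-01],
       [ 0.00000000e+00,  0.00000000e+00,  0.00000000e+00,
         1.00000000e+00]])}
```

View pics/top0.png

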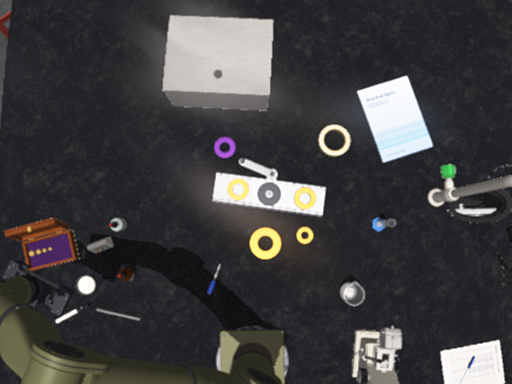

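View pics/scene0.png

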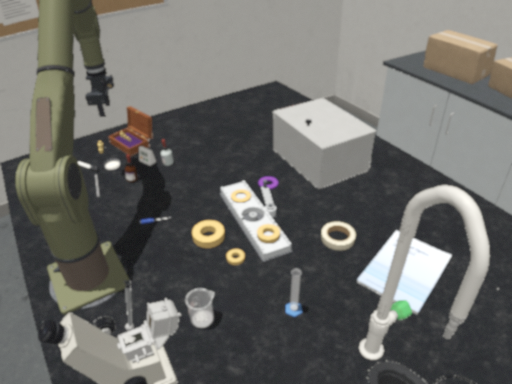

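Top: jig around (269,194) with rings at (238,189) and (305,198), strap hinged at about (272,175) with pin at (243,161). Decoys are a large ring (265,243), a small ring (305,235) and a purple washer (225,147). Next I'll measure these and take one enlarged crop.

Run:
```python
from h import *
t=cv2.imread('pics/top0.png');s=cv2.imread('pics/scene0.png')
def rings(im,nm):
    h=cv2.cvtColor(im,cv2.COLOR_BGR2HSV);m=cv2.inRange(h,(14,90,110),(35,255,255))
    out=[]
    for c in cv2.findContours(m,cv2.RETR_EXTERNAL,cv2.CHAIN_APPROX_NONE)[0]:
        if cv2.contourArea(c)>80 and len(c)>5:
            e=cv2.fitEllipse(c);out.append(e);print(nm,np.round(e[0],1),np.round(e[1],1))
    return out
rings(t,'top');rings(s,'scene')
for nm,im in(('top',t),('scene',s)):
    g=cv2.cvtColor(im,cv2.COLOR_BGR2HSV);m=((g[:,:,2]>150)&(g[:,:,1]<60)).astype(np.uint8)*255
    m=cv2.morphologyEx(m,cv2.MORPH_CLOSE,np.ones((9,9)))
    for c in cv2.findContours(m,cv2.RETR_EXTERNAL,cv2.CHAIN_APPROX_NONE)[0]:
        if cv2.contourArea(c)>800:print(nm,'white',cv2.boundingRect(c),np.round(cv2.boxPoints(cv2.minAreaRect(c)),1).tolist())
a=cv2.resize(t[140:225,200:340],None,fx=5,fy=5,interpolation=cv2.INTER_CUBIC)
b=cv2.resize(s[165:265,200:310],None,fx=4,fy=4,interpolation=cv2.INTER_CUBIC)
cv2.imwrite('pics/c1.png',cv2.resize(np.vstack([np.pad(a,((0,5),(0,0),(0,0))),np.pad(b,((0,0),(0,260),(0,0)))]),None,fx=.7,fy=.7))
```

```text
top [265.  242.8] [31.9 32.2]
top [304.4 234.9] [17.  17.4]
top [304.6 197.7] [20.5 20.7]
top [237.9 189. ] [19.9 20.1]
scene [235.1 255.9] [16.3 19.3]
scene [268.1 233.5] [16.  20.4]
scene [207.7 233. ] [28.1 33.5]
scene [240.4 195.9] [10.2 16.8]
scene [16.6 27. ] [ 8.4 52. ]
scene [105.5   5.4] [10.7 92. ]
top white (440, 340, 65, 44) [[439.29998779296875, 346.70001220703125], [499.3999938964844, 339.6000061035156], [504.5, 382.8999938964844], [444.3999938964844, 390.0]]
top white (352, 326, 50, 51) [[346.1000061035156, 332.29998779296875], [399.20001220703125, 325.0], [405.29998779296875, 369.20001220703125], [352.20001220703125, 376.5]]
top white (212, 159, 114, 57) [[211.6999969482422, 200.60000610351562], [217.89999389648438, 155.1999969482422], [328.29998779296875, 170.1999969482422], [322.1000061035156, 215.60000610351562]]
top white (357, 76, 76, 87) [[356.1000061035156, 90.69999694824219], [406.20001220703125, 72.30000305175781], [433.1000061035156, 145.8000030517578], [383.1000061035156, 164.1999969482422]]
top white (163, 15, 110, 81) [[162.39999389648438, 90.0999984741211], [166.1999969482422, 13.800000190734863], [273.0, 19.100000381469727], [269.20001220703125, 95.4000015258789]]
scene white (50, 265, 131, 119) [[28.600000381469727, 350.79998779296875], [51.0, 264.0], [196.10000610351562, 301.5], [173.60000610351562, 388.29998779296875]]
scene white (221, 180, 70, 76) [[219.5, 187.60000610351562], [262.3999938964844, 170.89999389648438], [291.3999938964844, 245.5], [248.5, 262.20001220703125]]
scene white (0, 30, 37, 131) [[0.0, 160.0], [0.0, 30.0], [36.0, 30.0], [36.0, 160.0]]
scene white (75, 0, 437, 360) [[75.0, 0.0], [511.0, 0.0], [511.0, 359.0], [75.0, 359.0]]
```

View pics/c1.png

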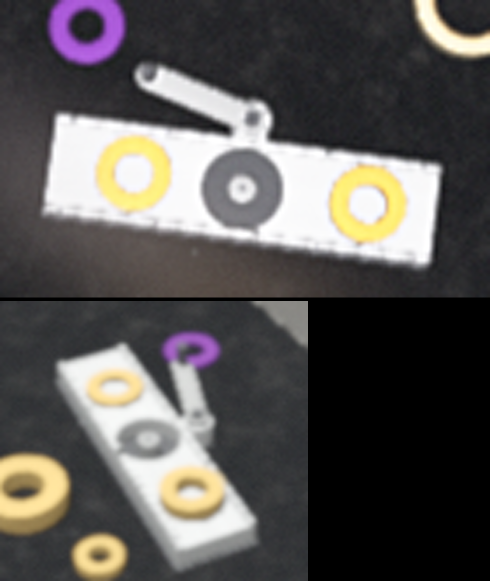

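The crop shows the spacer candidate (thick wall) in the right lane at top (304.6,197.7), 72 mm size like its neighbour. The washer is the thin brass ring in the left lane at (237.9,189.0). The large (265,243) and small (304,235) rings off the jig and the purple washer (225,147) are decoys. The strap pin is at (242,161).

Run:
```python
from h import *
S,d=cross(ray('top',(269.1,193.7)),ray('scene',(253.2,213.9)));print('shaft',S.round(4),d)
A,d=cross(ray('top',(304.6,197.7)),ray('scene',(268.1,233.5)));print('spacer',A.round(4),d)
B,d=cross(ray('top',(237.9,189)),ray('scene',(240.4,195.9)));print('washer',B.round(4),d)
for z in (.03,.045):print(z,onz('top',(269.1,193.7),z)[:2],onz('top',(304.6,197.7),z)[:2],onz('top',(237.9,189),z)[:2])
a=onz('top',(304.6,197.7),.05);b=onz('top',(237.9,189),.04)
print('yaw',np.degrees(np.arctan2((b-a)[1],(b-a)[0])-np.pi/2))
print('hinge,pin',onz('top',(272.6,173.4),.05),onz('top',(242.3,160.6),.08))
o,D=ray('top',(304.6,197.7));r=np.linalg.norm(a-o);f=192/np.tan(np.radians(46.893/2));print('diams mm',20.6*r/f*1e3,20*r/f*1e3, 32*r/f*1e3,17.2*r/f*1e3)
s=manip.sense();M=R.from_quat(s['ee_rot']).as_matrix();print(M.round(3))
```

```text
shaft [ 0.5454 -0.0628  0.0297] 0.004613126199855303
spacer [ 0.5286 -0.1768  0.039 ] 0.0016604790055610016
washer [0.5605 0.0396 0.0328] 0.001370249904700475
0.03 [ 0.54333214 -0.06173451] [ 0.52862398 -0.17743429] [0.56014171 0.03999359]
0.045 [ 0.54188186 -0.06119475] [ 0.52732702 -0.1756884 ] [0.55851619 0.03947285]
yaw -8.5178208749174
hinge,pin [ 0.60723518 -0.07350078  0.05      ] [0.64538429 0.02341119 0.08      ]
diams mm 66.71516869932891 64.7720084459504 103.63521351352064 55.70392726351735
[[ 0.444  0.896 -0.001]
 [ 0.896 -0.444 -0.001]
 [-0.002  0.    -1.   ]]
```

```bash
python3 -m handwheel '[{"gripper":1,"dx":-17.7,"dy":20.1,"rz":-3.6},{"gripper":1,"dx":-17.7,"dy":20.1,"rz":-3.6},{"gripper":1,"dx":-17.7,"dy":20.1,"rz":-3.6},{"gripper":1,"dx":-17.7,"dy":20.1,"rz":-3.6},{"gripper":1,"dx":-17.7,"dy":20.1,"rz":-3.6},{"gripper":1,"dx":-17.7,"dy":20.1,"rz":-3.6},{"gripper":1,"dx":-17.7,"dy":20.1,"rz":-3.6},{"gripper":1,"dx":-17.7,"dy":20.1,"rz":-3.6},{"gripper":1,"dx":-17.7,"dy":20.1,"rz":-3.6},{"gripper":1,"dx":-17.7,"dy":20.1,"rz":-3.6},{"gripper":1,"dx":-17.7,"dy":20.1,"rz":-3.6},{"gripper":1,"dx":-17.7,"dy":20.1,"rz":-3.6}]' 10
```

```text
validation failed for argument at $[0]...
```

```bash
python3 -m handwheel '[{"gripper":1,"dx":-1.3,"dy":1.5,"rz":-0.3}]' 10; python3 -m handwheel --help | head -30
```

```text
validation failed for argument at $[0]...
invalid input: not JSON, or not a number
```

```bash
python3 -m handwheel '[{"gripper":1,"dx":-1.3,"dy":1.5,"dz":0,"rx":0,"ry":0,"rz":-0.3}]' 10
```

```text
time: 0.2
tool_pos: [0.2918, 0.52, 0.2603]
ee_rot: [0.84, 0.543, 0.0, -0.004]
force: [1.2, -1.2, 1.1]
width: 0.0821
```

```bash
python3 -m handwheel '[{"gripper":1,"dx":-1.4,"dy":1.5,"dz":0,"rx":0,"ry":0,"rz":-0.3},{"gripper":1,"dx":-2.8,"dy":3,"dz":0,"rx":0,"ry":0,"rz":-0.6},{"gripper":1,"dx":-4.2,"dy":4.5,"dz":0,"rx":0,"ry":0,"rz":-0.9},{"gripper":1,"dx":-5.6,"dy":6,"dz":0,"rx":0,"ry":0,"rz":-1.2},{"gripper":1,"dx":-7,"dy":7.5,"dz":0,"rx":0,"ry":0,"rz":-1.5},{"gripper":1,"dx":-8.4,"dy":9,"dz":0,"rx":0,"ry":0,"rz":-1.8},{"gripper":1,"dx":-9.8,"dy":10.5,"dz":0,"rx":0,"ry":0,"rz":-2.1},{"gripper":1,"dx":-11.2,"dy":12,"dz":0,"rx":0,"ry":0,"rz":-2.4},{"gripper":1,"dx":-12.6,"dy":13.5,"dz":0,"rx":0,"ry":0,"rz":-2.7},{"gripper":1,"dx":-14,"dy":15,"dz":0,"rx":0,"ry":0,"rz":-3},{"gripper":1,"dx":-15.4,"dy":16.5,"dz":0,"rx":0,"ry":0,"rz":-3.3},{"gripper":1,"dx":-16.9,"dy":18.2,"dz":0,"rx":0,"ry":0,"rz":-3.3}]'
python3 -m handwheel '[{"gripper":1,"dx":0,"dy":0,"dz":0,"rx":0,"ry":0,"rz":0},{"gripper":1,"dx":0,"dy":0,"dz":0,"rx":0,"ry":0,"rz":0},{"gripper":1,"dx":0,"dy":0,"dz":0,"rx":0,"ry":0,"rz":0}]'
python3 - <<'E'
from h import *
im,s=snap('wrist','w0');print(s['time'],s['tool_pos'],s['ee_rot'],s['force'],s['width']);print(R.from_quat(s['ee_rot']).as_matrix().round(3))
cv2.imwrite('pics/w0b.png',cv2.resize(im[:,:,::-1],(768,576),interpolation=cv2.INTER_CUBIC))
np.savez('w0.npz',im=im,p=s['tool_pos'],q=s['ee_rot'])
E
```

```text
time: 1.4
tool_pos: [0.5237, -0.0432, 0.2605]
ee_rot: [0.757, 0.654, -0.0, -0.0]
force: [1.6, 1.5, 0.5]
width: 0.0003
time: 1.7
tool_pos: [0.523, -0.0395, 0.2605]
ee_rot: [0.756, 0.655, 0.0, -0.001]
force: [0.4, 0.0, -1.4]
width: 0.0006
1.7 [ 0.52302032 -0.03948252  0.26052611] [ 7.55991706e-01  6.54580812e-01  2.68758730e-05 -7.07843802e-04] [ 0.39899391  0.02280438 -1.37936557] 0.0005594251886937929
[[ 0.143  0.99  -0.001]
 [ 0.99  -0.143  0.001]
 [ 0.001 -0.001 -1.   ]]
```

View pics/w0b.png

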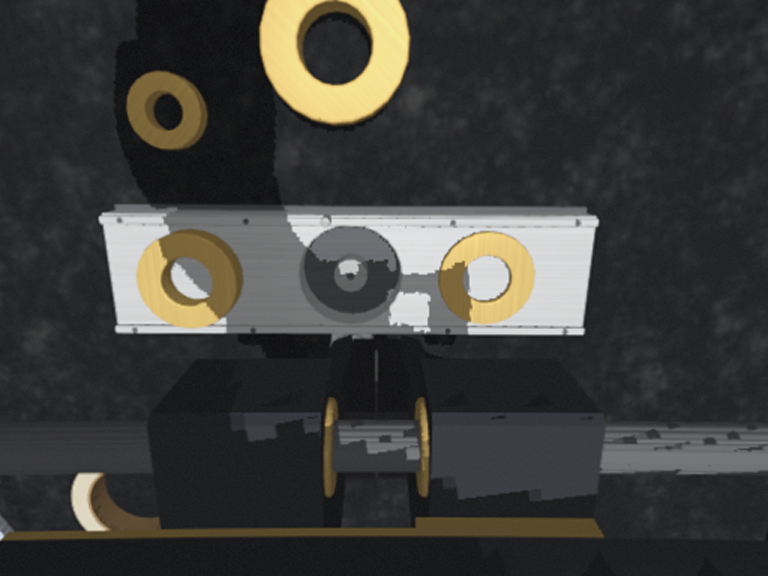

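Wrist view (768x576): spacer with a clearly thicker wall at (187,278), washer at (487,277), shaft at (349,274), and the jig's near rail running (100,214)-(598,217). This confirms which ring is which.

Run:
```python
from h import *
z=np.load('w0.npz');s=dict(tool_pos=z['p'],ee_rot=z['q'])
w=lambda u,v,h:onz('wrist',(u/1.5-.17,v/1.5-.17),h,s)
rw=lambda u,v:ray('wrist',(u/1.5-.17,v/1.5-.17),s)
for n,a,b in(('shaft',(269.1,193.7),(349,273)),('spacer',(304.6,197.7),(187,278)),('washer',(237.9,189),(487,276.5))):
    P,d=cross(ray('top',a),rw(*b));print(n,P.round(4),round(d,4), w(*b,.0305 if n=='shaft' else .051 if n=='spacer' else .039).round(4))
c=[w(*p,.0365) for p in((100,214),(598,217),(116,333),(584,334))];print(np.round(c,4), np.mean(c,0))
for i,j in((0,1),(2,3)):
    v=c[j]-c[i];print('len',np.linalg.norm(v),'yaw',np.degrees(np.arctan2(-v[0],v[1])))
print('width',np.linalg.norm(c[0]-c[2]),np.linalg.norm(c[1]-c[3]))
C=np.mean(c,0)
```

```text
shaft [ 0.5434 -0.0613  0.0307] 0.0009 [ 0.5436 -0.0609  0.0305]
spacer [ 0.5268 -0.1757  0.0464] 0.0008 [ 0.5255 -0.1738  0.051 ]
washer [0.5587 0.04   0.0409] 0.0009 [0.5589 0.0407 0.039 ]
[[ 0.4736 -0.229   0.0365]
 [ 0.527   0.1234  0.0365]
 [ 0.5632 -0.244   0.0365]
 [ 0.6162  0.1109  0.0365]] [ 0.54498945 -0.05966271  0.0365    ]
len 0.35646081033848526 yaw -8.615547795903714
len 0.3588609266520497 yaw -8.482993092995265
width 0.09092613198277777 0.0900914008981461
```

```bash
python3 -m handwheel '[{"gripper":1,"dx":-2,"dy":0.3,"dz":1,"rx":0,"ry":0,"rz":0},{"gripper":1,"dx":-4,"dy":0.6,"dz":2,"rx":0,"ry":0,"rz":0},{"gripper":1,"dx":-6,"dy":0.9,"dz":3,"rx":0,"ry":0,"rz":0},{"gripper":1,"dx":-7.4,"dy":0.9,"dz":4,"rx":0,"ry":0,"rz":0},{"gripper":1,"dx":-8,"dy":0.9,"dz":5,"rx":0,"ry":0,"rz":0},{"gripper":1,"dx":-8,"dy":0.9,"dz":6,"rx":0,"ry":0,"rz":0},{"gripper":1,"dx":-8,"dy":0.9,"dz":7,"rx":0,"ry":0,"rz":0},{"gripper":1,"dx":-8,"dy":0.9,"dz":7.6,"rx":0,"ry":0,"rz":0},{"gripper":1,"dx":-8,"dy":0.9,"dz":7.6,"rx":0,"ry":0,"rz":0},{"gripper":1,"dx":-8,"dy":0.9,"dz":7.6,"rx":0,"ry":0,"rz":0}]'
python3 -c "
from h import *
s=manip.sense();print(s['tool_pos'],s['force'])"
```

```text
time: 2.75
tool_pos: [0.5174, -0.2407, 0.0711]
ee_rot: [0.756, 0.655, 0.0, -0.0]
force: [0.4, -0.1, 1.2]
width: 0.0003
[ 0.51742649 -0.24065346  0.07107184] [ 0.40446709 -0.06615872  1.17361966]
```

```bash
python3 -m handwheel '[{"gripper":1,"dx":0,"dy":0,"dz":0.54,"rx":0,"ry":0,"rz":0},{"gripper":1,"dx":0,"dy":0,"dz":0.54,"rx":0,"ry":0,"rz":0},{"gripper":1,"dx":0.4,"dy":0,"dz":0.54,"rx":0,"ry":0,"rz":0},{"gripper":1,"dx":0.8,"dy":0,"dz":0.54,"rx":0,"ry":0,"rz":0},{"gripper":1,"dx":1.2,"dy":0,"dz":0.54,"rx":0,"ry":0,"rz":0},{"gripper":1,"dx":1.6,"dy":0,"dz":0.54,"rx":0,"ry":0,"rz":0},{"gripper":1,"dx":2,"dy":0,"dz":0.54,"rx":0,"ry":0,"rz":0},{"gripper":1,"dx":2.4,"dy":0,"dz":0.54,"rx":0,"ry":0,"rz":0},{"gripper":1,"dx":2.8,"dy":0,"dz":0.54,"rx":0,"ry":0,"rz":0},{"gripper":1,"dx":3.2,"dy":0,"dz":0.54,"rx":0,"ry":0,"rz":0},{"gripper":1,"dx":3.6,"dy":0,"dz":0.54,"rx":0,"ry":0,"rz":0},{"gripper":1,"dx":4,"dy":0,"dz":0.54,"rx":0,"ry":0,"rz":0}]'
python3 -m handwheel '[{"gripper":1,"dx":0.1,"dy":0,"dz":0,"rx":0,"ry":0,"rz":0},{"gripper":1,"dx":0.2,"dy":0,"dz":0,"rx":0,"ry":0,"rz":0},{"gripper":1,"dx":0.3,"dy":0,"dz":0,"rx":0,"ry":0,"rz":0},{"gripper":1,"dx":0.4,"dy":0,"dz":0,"rx":0,"ry":0,"rz":0},{"gripper":1,"dx":0.5,"dy":0,"dz":0,"rx":0,"ry":0,"rz":0},{"gripper":1,"dx":0.6,"dy":0,"dz":0,"rx":0,"ry":0,"rz":0},{"gripper":1,"dx":0.7,"dy":0,"dz":0,"rx":0,"ry":0,"rz":0},{"gripper":1,"dx":0.8,"dy":0,"dz":0,"rx":0,"ry":0,"rz":0},{"gripper":1,"dx":0.9,"dy":0,"dz":0,"rx":0,"ry":0,"rz":0}]'
python3 - <<'E'
from h import *
im,s=snap('wrist','w1');print(s['tool_pos'],s['force'])
d=s['tool_pos']-[.544,-.061,0];print('jig y',d[:2]@[.148,.989],'jig x',d[:2]@[.989,-.148])
E
```

```text
time: 3.95
tool_pos: [0.5315, -0.1428, 0.0574]
ee_rot: [0.757, 0.654, -0.0, 0.0]
force: [0.2, -4.0, 4.2]
width: 0.0006
time: 4.85
tool_pos: [0.5347, -0.1205, 0.0571]
ee_rot: [0.757, 0.654, 0.0, -0.0]
force: [0.4, -2.5, 2.4]
width: 0.0002
[ 0.53465334 -0.12046493  0.05712198] [ 0.4302601  -2.53060312  2.3728535 ]
jig y -0.06019411952494968 jig x -0.0004430356897140546
```

View pics/w1.png

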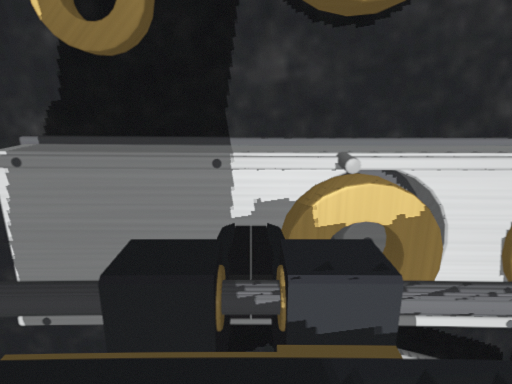

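Wrist view: the spacer at (365,240) is still on the deck, about 7 mm short of the pocket centre. I'll keep pushing slowly.

```bash
python3 -m handwheel '[{"gripper":1,"dx":0.08,"dy":0,"dz":0,"rx":0,"ry":0,"rz":0},{"gripper":1,"dx":0.16,"dy":0,"dz":0,"rx":0,"ry":0,"rz":0},{"gripper":1,"dx":0.2,"dy":0,"dz":0,"rx":0,"ry":0,"rz":0},{"gripper":1,"dx":0.24,"dy":0,"dz":0,"rx":0,"ry":0,"rz":0},{"gripper":1,"dx":0.24,"dy":0,"dz":0,"rx":0,"ry":0,"rz":0}]'
python3 -m handwheel '[{"gripper":1,"dx":0.04,"dy":0,"dz":0,"rx":0,"ry":0,"rz":0},{"gripper":1,"dx":0.08,"dy":0,"dz":0,"rx":0,"ry":0,"rz":0},{"gripper":1,"dx":0.08,"dy":0,"dz":0,"rx":0,"ry":0,"rz":0}]'
python3 - <<'E'
from h import *
im,s=snap('wrist','w2');d=s['tool_pos']-[.544,-.061,0];print('jig y',d[:2]@[.148,.989],s['force'])
E
```

```text
time: 5.4
tool_pos: [0.5356, -0.114, 0.0571]
ee_rot: [0.756, 0.654, 0.0, -0.0]
force: [0.6, 0.0, 0.4]
width: 0.0006
time: 5.7
tool_pos: [0.5358, -0.1127, 0.0572]
ee_rot: [0.757, 0.654, 0.0, -0.0]
force: [-0.9, 0.3, 0.1]
width: 0.0005
jig y -0.05237934486017488 [-0.88470011  0.29732014  0.09262334]
```

```bash
python3 -m handwheel '[{"gripper":1,"dx":-0.2,"dy":0,"dz":-1.5,"rx":0,"ry":0,"rz":0},{"gripper":1,"dx":-0.2,"dy":0,"dz":-3.2,"rx":0,"ry":0,"rz":0},{"gripper":1,"dx":1.4,"dy":0,"dz":-4,"rx":0,"ry":0,"rz":0},{"gripper":1,"dx":3,"dy":0,"dz":-4,"rx":0,"ry":0,"rz":0},{"gripper":1,"dx":4.7,"dy":0,"dz":-4,"rx":0,"ry":0,"rz":0},{"gripper":1,"dx":6.4,"dy":0,"dz":-4,"rx":0,"ry":0,"rz":0},{"gripper":1,"dx":8,"dy":0,"dz":-4,"rx":0,"ry":0,"rz":0},{"gripper":1,"dx":8.8,"dy":0,"dz":-4,"rx":0,"ry":0,"rz":0},{"gripper":1,"dx":8.8,"dy":0,"dz":-4,"rx":0,"ry":0,"rz":0},{"gripper":1,"dx":8.8,"dy":0,"dz":-4,"rx":0,"ry":0,"rz":0}]'
python3 - <<'E'
from h import *
im,s=snap('wrist','w3');d=s['tool_pos']-[.544,-.061,0];print('jig y',d[:2]@[.148,.989],'x',d[:2]@[.989,-.148],s['tool_pos'],s['force'])
E
```

```text
time: 6.75
tool_pos: [0.5674, 0.1038, 0.157]
ee_rot: [0.757, 0.654, -0.001, 0.0]
force: [1.0, -0.5, 0.1]
width: 0.0005
jig y 0.16642236788483789 x -0.001286812331604513 [0.56735727 0.10377805 0.15702876] [ 0.99190944 -0.46279759  0.14119787]
```

View pics/w3.png

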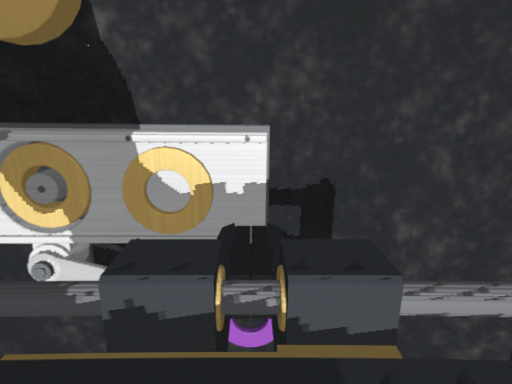

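Run:
```python
from h import *
s=manip.sense();im=cv2.imread('pics/w3.png');h=cv2.cvtColor(im,cv2.COLOR_BGR2HSV);m=cv2.inRange(h,(12,90,60),(35,255,255))
for c in cv2.findContours(m[110:240],cv2.RETR_EXTERNAL,cv2.CHAIN_APPROX_NONE)[0]:
    if cv2.contourArea(c)>500:
        c=c.reshape(-1,2)+[0,110];t,b=c[c[:,1].argmin()],c[c[:,1].argmax()];l,r=c[c[:,0].argmin()],c[c[:,0].argmax()];print(t,b,l,r)
        for z in(.026,.039,.051):
            P=[onz('wrist',p,z,s)[:2] for p in(t,b,l,r)]
            g=[((p-[.544,-.061])@[.989,-.148],(p-[.544,-.061])@[.148,.989]) for p in P]
            print(z,np.round(g,4).tolist(),'dx',g[1][0]-g[0][0],'dy',g[3][1]-g[2][1])
```

```text
[161 147] [165 233] [122 185] [212 198]
0.026 [[-0.0319, 0.0958], [0.0419, 0.0937], [-0.0006, 0.0617], [0.0105, 0.1349]] dx 0.0737995583807279 dy 0.07314249381197369
0.039 [[-0.0338, 0.0995], [0.0362, 0.0975], [-0.0042, 0.0671], [0.0064, 0.1365]] dx 0.07003044659398427 dy 0.06940693981155134
0.051 [[-0.0356, 0.1028], [0.0309, 0.1009], [-0.0074, 0.0721], [0.0026, 0.138]] dx 0.06655126648314394 dy 0.06595873611885375
[ 37 142] [ 53 227] [  0 170] [ 90 201]
0.026 [[-0.0355, -0.0002], [0.0361, 0.0003], [-0.013, -0.033], [0.0131, 0.0341]] dx 0.07157024794778433 dy 0.06704260321020886
0.039 [[-0.0372, 0.0084], [0.0307, 0.0088], [-0.0159, -0.0228], [0.0089, 0.0409]] dx 0.06791499213001237 dy 0.06361858453695401
0.051 [[-0.0388, 0.0162], [0.0257, 0.0167], [-0.0186, -0.0133], [0.0049, 0.0471]] dx 0.06454090983668434 dy 0.06045795191548804
```

The spacer is seated: on the z=0.026 plane its centre is 0.3 mm off the shaft and its diameter is 71.6 mm. Image: spacer at (43,185), washer at (167,190). Washer next.

```bash
python3 -m handwheel '[{"gripper":1,"dx":0,"dy":0.05,"dz":1.5,"rx":0,"ry":0,"rz":0},{"gripper":1,"dx":0,"dy":0.05,"dz":3,"rx":0,"ry":0,"rz":0},{"gripper":1,"dx":0,"dy":0.05,"dz":3.98,"rx":0,"ry":0,"rz":0},{"gripper":1,"dx":0,"dy":0.05,"dz":3.98,"rx":0,"ry":0,"rz":0},{"gripper":1,"dx":-0.4,"dy":0.05,"dz":3.98,"rx":0,"ry":0,"rz":0},{"gripper":1,"dx":-0.8,"dy":0.05,"dz":3.98,"rx":0,"ry":0,"rz":0},{"gripper":1,"dx":-1.2,"dy":0.05,"dz":3.98,"rx":0,"ry":0,"rz":0},{"gripper":1,"dx":-1.6,"dy":0.05,"dz":3.98,"rx":0,"ry":0,"rz":0},{"gripper":1,"dx":-2,"dy":0.05,"dz":3.98,"rx":0,"ry":0,"rz":0},{"gripper":1,"dx":-2.4,"dy":0.05,"dz":3.98,"rx":0,"ry":0,"rz":0},{"gripper":1,"dx":-2.8,"dy":0.05,"dz":3.98,"rx":0,"ry":0,"rz":0},{"gripper":1,"dx":-3.2,"dy":0.05,"dz":3.98,"rx":0,"ry":0,"rz":0}]'
python3 -m handwheel '[{"gripper":1,"dx":-0.15,"dy":0,"dz":0,"rx":0,"ry":0,"rz":0},{"gripper":1,"dx":-0.3,"dy":0,"dz":0,"rx":0,"ry":0,"rz":0},{"gripper":1,"dx":-0.45,"dy":0,"dz":0,"rx":0,"ry":0,"rz":0},{"gripper":1,"dx":-0.6,"dy":0,"dz":0,"rx":0,"ry":0,"rz":0},{"gripper":1,"dx":-0.75,"dy":0,"dz":0,"rx":0,"ry":0,"rz":0},{"gripper":1,"dx":-0.9,"dy":0,"dz":0,"rx":0,"ry":0,"rz":0},{"gripper":1,"dx":-1,"dy":0,"dz":0,"rx":0,"ry":0,"rz":0},{"gripper":1,"dx":-1.05,"dy":0,"dz":0,"rx":0,"ry":0,"rz":0}]'
python3 - <<'E'
from h import *
s=manip.sense();d=s['tool_pos']-[.544,-.061,0];print('jig y',d[:2]@[.148,.989],'x',d[:2]@[.989,-.148],s['tool_pos'],s['force'])
E
```

```text
time: 8.0
tool_pos: [0.5576, 0.0252, 0.058]
ee_rot: [0.757, 0.654, 0.001, -0.0]
force: [1.5, 2.5, 3.7]
width: 0.0008
time: 8.8
tool_pos: [0.5538, -0.0002, 0.0579]
ee_rot: [0.756, 0.654, 0.001, -0.0]
force: [0.2, 3.7, 4.5]
width: 0.0001
jig y 0.06158871128307741 x 0.0007057282941620967 [ 5.53812849e-01 -1.94732460e-04  5.79019885e-02] [0.20289342 3.70626323 4.45629638]
```

```bash
python3 -m handwheel '[{"gripper":1,"dx":-0.08,"dy":0,"dz":0,"rx":0,"ry":0,"rz":0},{"gripper":1,"dx":-0.16,"dy":0,"dz":0,"rx":0,"ry":0,"rz":0},{"gripper":1,"dx":-0.24,"dy":0,"dz":0,"rx":0,"ry":0,"rz":0},{"gripper":1,"dx":-0.28,"dy":0,"dz":0,"rx":0,"ry":0,"rz":0},{"gripper":1,"dx":-0.3,"dy":0,"dz":0,"rx":0,"ry":0,"rz":0}]'
python3 -m handwheel '[{"gripper":1,"dx":-0.04,"dy":0,"dz":0,"rx":0,"ry":0,"rz":0},{"gripper":1,"dx":-0.06,"dy":0,"dz":0,"rx":0,"ry":0,"rz":0},{"gripper":1,"dx":-0.06,"dy":0,"dz":0,"rx":0,"ry":0,"rz":0}]'
python3 - <<'E'
from h import *
s=manip.sense();d=s['tool_pos']-[.544,-.061,0];print('jig y',d[:2]@[.148,.989],'x',d[:2]@[.989,-.148],s['tool_pos'],s['force'])
E
```

```text
time: 9.3
tool_pos: [0.5528, -0.0074, 0.0579]
ee_rot: [0.756, 0.654, 0.001, -0.0]
force: [0.8, 3.5, 7.4]
width: 0.0004
time: 9.6
tool_pos: [0.5525, -0.0089, 0.0579]
ee_rot: [0.756, 0.654, 0.001, -0.0]
force: [1.0, 3.7, 4.8]
width: 0.0006
jig y 0.05279877619678154 x 0.0007044145934017856 [ 0.55251067 -0.00888757  0.0578935 ] [1.02328745 3.7321739  4.8234707 ]
```

```bash
python3 -m handwheel '[{"gripper":1,"dx":0.4,"dy":0,"dz":0,"rx":0,"ry":0,"rz":0},{"gripper":1,"dx":1.4,"dy":0,"dz":-1.5,"rx":0,"ry":0,"rz":0},{"gripper":1,"dx":2.4,"dy":0.3,"dz":-3,"rx":0,"ry":0,"rz":0},{"gripper":1,"dx":2.4,"dy":0.3,"dz":-4,"rx":0,"ry":0,"rz":0},{"gripper":1,"dx":2.4,"dy":0.3,"dz":-4,"rx":0,"ry":0,"rz":0},{"gripper":1,"dx":2.4,"dy":0.3,"dz":-4,"rx":0,"ry":0,"rz":0}]'
python3 - <<'E'
from h import *
im,s=snap('wrist','w4');cv2.imwrite('pics/w4b.png',cv2.resize(im[90:310,:,::-1],None,fx=1.5,fy=1.5))
print(s['tool_pos'])
h=cv2.cvtColor(im,cv2.COLOR_RGB2HSV);m=cv2.inRange(h,(12,90,50),(35,255,255));m[245:]=0;m[:110]=0
for c in cv2.findContours(m,cv2.RETR_EXTERNAL,cv2.CHAIN_APPROX_NONE)[0]:
    if cv2.contourArea(c)>500:
        c=c.reshape(-1,2);t,b=c[c[:,1].argmin()],c[c[:,1].argmax()];l,r=c[c[:,0].argmin()],c[c[:,0].argmax()];print(t,b,l,r)
        for z in(.034,.039):
            g=[((p-[.544,-.061])@[.989,-.148],(p-[.544,-.061])@[.148,.989]) for p in[onz('wrist',p,z,s)[:2] for p in(t,b,l,r)]]
            print(z,np.round(g,4).tolist(),'dx',g[1][0]-g[0][0],'dy',g[3][1]-g[2][1])
E
```

```text
time: 10.2
tool_pos: [0.5676, 0.0477, 0.1572]
ee_rot: [0.757, 0.654, -0.001, 0.0]
force: [0.1, 0.6, -0.1]
width: 0.0004
[0.56757423 0.04773066 0.15720114]
[112 131] [118 225] [ 68 169] [162 189]
0.034 [[-0.0368, 0.0078], [0.0395, 0.004], [-0.0073, -0.0294], [0.0088, 0.0421]] dx 0.076344599612263 dy 0.07151297913312869
0.039 [[-0.0373, 0.01], [0.0375, 0.0062], [-0.0084, -0.0266], [0.0073, 0.0435]] dx 0.07479779262164052 dy 0.07006406491253987
```

View pics/w4b.png

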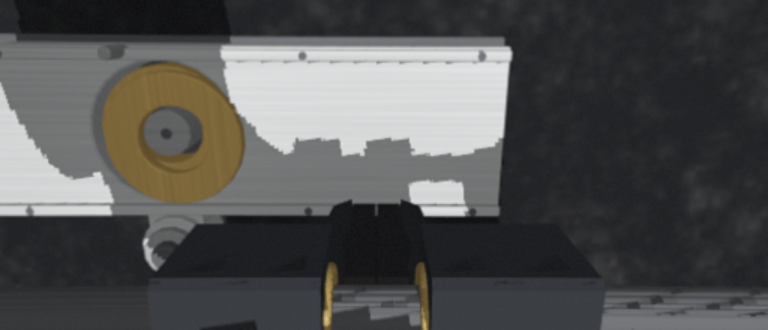

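Run:
```python
from h import *
t,s=snap('top','t5');c,_=snap('scene','s5');w=cv2.imread('pics/w4.png')
u=proj('top',[.544,-.061,.039]);v=proj('scene',[.544,-.061,.039]);print(u,v)
def crop(im,p,k,f):
    x,y=np.int32(p);return cv2.resize(im[y-k:y+k,x-k:x+k],(f,f),interpolation=cv2.INTER_CUBIC)
cv2.imwrite('pics/c5.png',np.hstack([crop(t[:,:,::-1],u,20,260),crop(c[:,:,::-1],v,22,260),crop(w,(116,178),58,260)]))
```

```text
[268.96526146 193.22992836] [251.79171845 211.72214872]
```

View pics/c5.png

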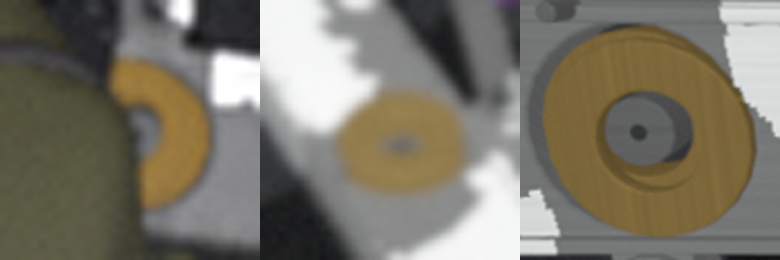

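Run:
```python
from h import *
s=dict(tool_pos=np.array([.56757,.04773,.1572]),ee_rot=[.757,.654,-.001,0])
s['ee_rot']=manip.sense()['ee_rot']
J=lambda p,z:np.round([(onz('wrist',p,z,s)[:2]-[.544,-.061])@a for a in([.989,-.148],[.148,.989])],4)
f=lambda X,Y:(116-58+(X-520)/260*116,178-58+Y/260*116)
for n,X,Y,z in(('shaft',638,132,.0305),('topleft',544,118,.039),('topleft',544,118,.034),('lower',660,236,.039),('lower',660,236,.034),('hole left',598,130,.031),('hole right',693,135,.039),('hole right',693,135,.034),('right base',755,150,.031),('up base',635,26,.031)):print(n,z,J(f(X,Y),z))
```

```text
shaft 0.0305 [0.0011 0.0009]
topleft 0.039 [-0.0058 -0.0265]
topleft 0.034 [-0.0047 -0.0294]
lower 0.039 [0.0375 0.0081]
lower 0.034 [0.0395 0.0059]
hole left 0.031 [ 0.0003 -0.0129]
hole right 0.039 [0.0001 0.0233]
hole right 0.034 [0.0013 0.0215]
right base 0.031 [0.0076 0.042 ]
up base 0.031 [-0.0363  0.0044]
```

The washer is still on the deck, about 6 mm short of the shaft axis (hole spans jig y -13 to +23 mm). I'll push again with the tip lower, and lift without dragging back.

```bash
python3 -m handwheel '[{"gripper":1,"dx":-0.9,"dy":-0.3,"dz":1.5,"rx":0,"ry":0,"rz":0},{"gripper":1,"dx":-1.2,"dy":-0.3,"dz":3,"rx":0,"ry":0,"rz":0},{"gripper":1,"dx":-1.2,"dy":-0.3,"dz":4.03,"rx":0,"ry":0,"rz":0},{"gripper":1,"dx":-1.2,"dy":-0.3,"dz":4.03,"rx":0,"ry":0,"rz":0},{"gripper":1,"dx":-1.4,"dy":-0.3,"dz":4.03,"rx":0,"ry":0,"rz":0},{"gripper":1,"dx":-1.6,"dy":-0.3,"dz":4.03,"rx":0,"ry":0,"rz":0},{"gripper":1,"dx":-1.8,"dy":-0.3,"dz":4.03,"rx":0,"ry":0,"rz":0},{"gripper":1,"dx":-2,"dy":-0.3,"dz":4.03,"rx":0,"ry":0,"rz":0},{"gripper":1,"dx":-2.08,"dy":-0.3,"dz":4.03,"rx":0,"ry":0,"rz":0},{"gripper":1,"dx":-2.08,"dy":-0.3,"dz":4.03,"rx":0,"ry":0,"rz":0}]'
python3 -m handwheel '[{"gripper":1,"dx":-0.06,"dy":0,"dz":0,"rx":0,"ry":0,"rz":0},{"gripper":1,"dx":-0.06,"dy":0,"dz":0,"rx":0,"ry":0,"rz":0}]'
python3 -m handwheel '[{"gripper":1,"dx":-0.06,"dy":0,"dz":0,"rx":0,"ry":0,"rz":0},{"gripper":1,"dx":-0.06,"dy":0,"dz":0,"rx":0,"ry":0,"rz":0}]'
python3 -m handwheel '[{"gripper":1,"dx":-0.06,"dy":0,"dz":0,"rx":0,"ry":0,"rz":0},{"gripper":1,"dx":-0.06,"dy":0,"dz":0,"rx":0,"ry":0,"rz":0}]'
python3 - <<'E'
from h import *
s=manip.sense();d=s['tool_pos']-[.544,-.061,0];print('jig y',d[:2]@[.148,.989],'x',d[:2]@[.989,-.148],s['tool_pos'],s['force'])
E
```

```text
time: 11.35
tool_pos: [0.5533, -0.0023, 0.057]
ee_rot: [0.757, 0.653, -0.0, 0.0]
force: [-0.2, -0.1, -0.6]
width: 0.0004
time: 11.55
tool_pos: [0.5532, -0.0031, 0.057]
ee_rot: [0.757, 0.654, 0.0, -0.0]
force: [0.3, -0.3, -0.5]
width: 0.0006
time: 11.75
tool_pos: [0.5529, -0.0047, 0.057]
ee_rot: [0.757, 0.654, -0.0, 0.0]
force: [-0.6, 1.3, 0.6]
width: 0.0007
time: 11.95
tool_pos: [0.5527, -0.0064, 0.0569]
ee_rot: [0.757, 0.654, -0.0, 0.0]
force: [-0.1, -0.1, -0.0]
width: 0.0
jig y 0.05531499720368632 x 0.0004869867836207655 [ 0.55266803 -0.00636691  0.05694938] [-0.12245273 -0.08895348 -0.02981891]
```

```bash
for i in 1; do python3 -m handwheel '[{"gripper":1,"dx":-0.06,"dy":0,"dz":0,"rx":0,"ry":0,"rz":0},{"gripper":1,"dx":-0.06,"dy":0,"dz":0,"rx":0,"ry":0,"rz":0}]'
python3 -m handwheel '[{"gripper":1,"dx":-0.06,"dy":0,"dz":0,"rx":0,"ry":0,"rz":0},{"gripper":1,"dx":-0.06,"dy":0,"dz":0,"rx":0,"ry":0,"rz":0}]'; done | grep -E 'pos|force'
python3 - <<'E'
from h import *
im,s=snap('wrist','w6');c,_=snap('scene','s6')
v=np.int32(proj('scene',[.544,-.061,.039]))
a=cv2.resize(im[120:300,20:260,::-1],(480,360));b=cv2.resize(c[v[1]-22:v[1]+22,v[0]-20:v[0]+15,::-1],(286,360),interpolation=cv2.INTER_CUBIC)
cv2.imwrite('pics/c6.png',np.hstack([a,b]))
E
```

```text
tool_pos: [0.5526, -0.0077, 0.057]
force: [-0.6, -0.3, 0.1]
tool_pos: [0.5523, -0.0093, 0.057]
force: [0.0, 0.4, 0.6]
```

View pics/c6.png

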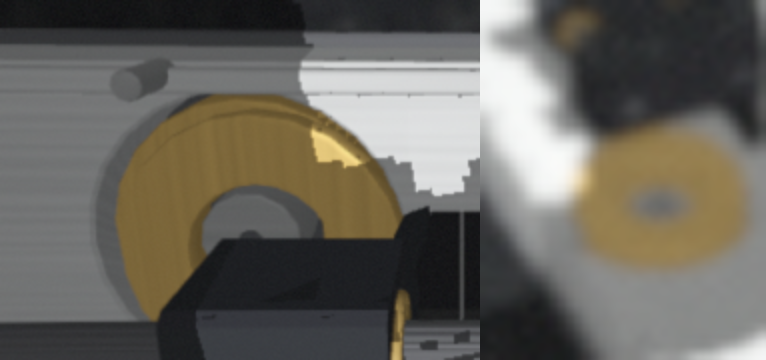

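The view is ambiguous: the washer is close, with about a 5 mm gap visible at the left of the pocket. The finger may be thinner at the tip than I assumed, so I'll continue in small steps.

```bash
python3 -m handwheel '[{"gripper":1,"dx":-0.05,"dy":0,"dz":0,"rx":0,"ry":0,"rz":0},{"gripper":1,"dx":-0.05,"dy":0,"dz":0,"rx":0,"ry":0,"rz":0}]' | grep -E 'pos|force'
python3 -m handwheel '[{"gripper":1,"dx":-0.05,"dy":0,"dz":0,"rx":0,"ry":0,"rz":0},{"gripper":1,"dx":-0.05,"dy":0,"dz":0,"rx":0,"ry":0,"rz":0}]' | grep -E 'pos|force'
python3 -m handwheel '[{"gripper":1,"dx":-0.05,"dy":0,"dz":0,"rx":0,"ry":0,"rz":0},{"gripper":1,"dx":-0.05,"dy":0,"dz":0,"rx":0,"ry":0,"rz":0}]' | grep -E 'pos|force'
```

```text
tool_pos: [0.5521, -0.0105, 0.0569]
force: [0.5, 1.3, -0.1]
tool_pos: [0.5518, -0.0118, 0.057]
force: [0.3, 0.3, -0.3]
tool_pos: [0.5516, -0.0132, 0.0569]
force: [0.4, -0.3, 1.0]
```

```bash
python3 -m handwheel '[{"gripper":1,"dx":0,"dy":0,"dz":-1.5,"rx":0,"ry":0,"rz":0},{"gripper":1,"dx":1.5,"dy":-0.6,"dz":-3,"rx":0,"ry":0,"rz":0},{"gripper":1,"dx":2.5,"dy":-0.6,"dz":-4,"rx":0,"ry":0,"rz":0},{"gripper":1,"dx":2.5,"dy":-0.6,"dz":-4,"rx":0,"ry":0,"rz":0},{"gripper":1,"dx":2.5,"dy":-0.6,"dz":-4,"rx":0,"ry":0,"rz":0}]'
python3 - <<'E'
from h import *
im,s=snap('wrist','w7');d=s['tool_pos']-[.544,-.061,0];print('jig y',d[:2]@[.148,.989],'x',d[:2]@[.989,-.148])
cx,cy=proj('wrist',[.544,-.061,.034],s);print(cx,cy)
x,y=int(cx),int(cy);k=60;print(x,y)
cv2.imwrite('pics/c7.png',cv2.resize(im[max(y-k,0):y+k,max(x-k,0):x+k,::-1],None,fx=4.5,fy=4.5,interpolation=cv2.INTER_CUBIC))
E
```

```text
time: 13.55
tool_pos: [0.5462, 0.0516, 0.1575]
ee_rot: [0.756, 0.654, 0.0, 0.0]
force: [-0.6, -1.2, -0.3]
width: 0.0005
jig y 0.11169734616735177 x -0.014486539297129564
109.4613145456039 203.67989672627803
109 203
```

View pics/c7.png

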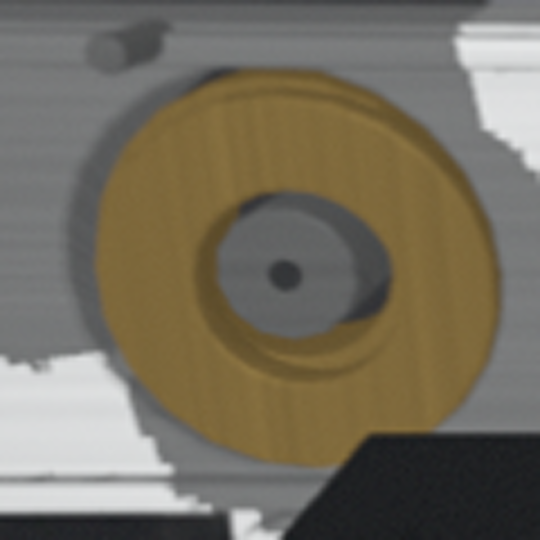

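Run:
```python
from h import *
s=manip.sense()
J=lambda X,Y,z:np.round([(onz('wrist',(49+X/4.5-.4,143+Y/4.5-.4),z,s)[:2]-[.544,-.061])@a for a in([.989,-.148],[.148,.989])],4)
print('shaft',J(285,275,.0305))
for n,X,Y in(('L',97,255),('holeL',197,250),('holeR',392,272),('Rtop',482,290),('Rbase',500,290),('T',285,90),('Tbase',270,68),('B',318,466),('holeT',285,190),('holeB',310,382),('pocketL',70,235)):
    print(n,*[J(X,Y,z) for z in(.026,.031,.034,.039)])
```

```text
shaft [ 0.0001 -0.001 ]
L [-0.0023 -0.0365] [-0.0039 -0.0336] [-0.0048 -0.0319] [-0.0064 -0.0289]
holeL [-0.0032 -0.0184] [-0.0048 -0.0158] [-0.0058 -0.0143] [-0.0074 -0.0117]
holeR [0.001  0.0166] [-0.0007  0.0185] [-0.0017  0.0196] [-0.0033  0.0215]
Rtop [0.0045 0.0329] [0.0028 0.0344] [0.0017 0.0353] [-0.      0.0369]
Rbase [0.0045 0.0362] [0.0028 0.0377] [0.0017 0.0386] [-0.    0.04]
T [-0.0331  0.001 ] [-0.0341  0.0031] [-0.0347  0.0045] [-0.0357  0.0066]
Tbase [-0.037  -0.0012] [-0.038  0.001] [-0.0385  0.0024] [-0.0394  0.0046]
B [ 0.0401 -0.001 ] [0.0376 0.0012] [0.0362 0.0025] [0.0337 0.0047]
holeT [-0.0147 -0.0012] [-0.016   0.0011] [-0.0168  0.0024] [-0.0182  0.0046]
holeB [ 0.0228 -0.0007] [0.0207 0.0015] [0.0194 0.0028] [0.0173 0.005 ]
pocketL [-0.0061 -0.0408] [-0.0076 -0.0378] [-0.0085 -0.036 ] [-0.0101 -0.033 ]
```

The crop can't separate "dropped" from "tilted or on the deck": the y widths and the visible walls disagree by 2–3 mm. I'll settle it by touch, pressing gently with the shut fingertips on the +y and -y sides of the washer. Contact at TCP ≈0.056 means seated, ≈0.061 means still on the deck.

```bash
python3 -m handwheel '[{"gripper":1,"dx":-1.6,"dy":0.58,"dz":1,"rx":0,"ry":0,"rz":0},{"gripper":1,"dx":-3.2,"dy":0.58,"dz":2,"rx":0,"ry":0,"rz":0},{"gripper":1,"dx":-3.27,"dy":0.58,"dz":3.2,"rx":0,"ry":0,"rz":0},{"gripper":1,"dx":-3.27,"dy":0.58,"dz":3.74,"rx":0,"ry":0,"rz":0},{"gripper":1,"dx":-3.27,"dy":0.58,"dz":3.74,"rx":0,"ry":0,"rz":0},{"gripper":1,"dx":-3.27,"dy":0.58,"dz":3.74,"rx":0,"ry":0,"rz":0}]' | grep -E 'pos|force'
for i in 1 ; do
python3 -m handwheel '[{"gripper":1,"dx":0,"dy":0,"dz":0.06,"rx":0,"ry":0,"rz":0},{"gripper":1,"dx":0,"dy":0,"dz":0.06,"rx":0,"ry":0,"rz":0}]' | grep -E 'pos|force'
python3 -m handwheel '[{"gripper":1,"dx":0,"dy":0,"dz":0.06,"rx":0,"ry":0,"rz":0},{"gripper":1,"dx":0,"dy":0,"dz":0.06,"rx":0,"ry":0,"rz":0}]' | grep -E 'pos|force'
python3 -m handwheel '[{"gripper":1,"dx":0,"dy":0,"dz":0.06,"rx":0,"ry":0,"rz":0},{"gripper":1,"dx":0,"dy":0,"dz":0.06,"rx":0,"ry":0,"rz":0}]' | grep -E 'pos|force'
done
```

```text
tool_pos: [0.5486, -0.0306, 0.0635]
force: [-0.2, 0.3, 0.9]
tool_pos: [0.5492, -0.031, 0.0629]
force: [-0.4, -0.3, 0.1]
tool_pos: [0.5486, -0.0316, 0.0608]
force: [-0.7, -0.6, 0.6]
tool_pos: [0.5484, -0.0318, 0.0589]
force: [0.2, -0.4, -0.2]
```

```bash
python3 -m handwheel '[{"gripper":1,"dx":0,"dy":0,"dz":0.04,"rx":0,"ry":0,"rz":0},{"gripper":1,"dx":0,"dy":0,"dz":0.04,"rx":0,"ry":0,"rz":0}]' | grep -E 'pos|force'
python3 -m handwheel '[{"gripper":1,"dx":0,"dy":0,"dz":0.04,"rx":0,"ry":0,"rz":0},{"gripper":1,"dx":0,"dy":0,"dz":0.04,"rx":0,"ry":0,"rz":0}]' | grep -E 'pos|force'
python3 -m handwheel '[{"gripper":1,"dx":0,"dy":0,"dz":0.04,"rx":0,"ry":0,"rz":0},{"gripper":1,"dx":0,"dy":0,"dz":0.04,"rx":0,"ry":0,"rz":0}]' | grep -E 'pos|force'
python3 -m handwheel '[{"gripper":1,"dx":0,"dy":0,"dz":0.04,"rx":0,"ry":0,"rz":0},{"gripper":1,"dx":0,"dy":0,"dz":0.04,"rx":0,"ry":0,"rz":0}]' | grep -E 'pos|force'
```

```text
tool_pos: [0.5484, -0.0318, 0.0578]
force: [-0.8, 0.6, 0.2]
tool_pos: [0.5484, -0.0318, 0.0568]
force: [-0.2, -0.9, 0.5]
tool_pos: [0.5485, -0.0318, 0.0565]
force: [-0.4, -0.0, 4.9]
tool_pos: [0.5485, -0.0317, 0.0564]
force: [-3.1, -0.1, 15.1]
```

Contact at TCP 0.0565 (washer top ≈0.0345), so the +y side is seated. Now the -y side.

```bash
python3 -m handwheel '[{"gripper":1,"dx":0,"dy":0,"dz":-1,"rx":0,"ry":0,"rz":0},{"gripper":1,"dx":-1.2,"dy":0,"dz":-1,"rx":0,"ry":0,"rz":0},{"gripper":1,"dx":-2.38,"dy":0,"dz":-0.6,"rx":0,"ry":0,"rz":0},{"gripper":1,"dx":-2.38,"dy":0,"dz":-0.2,"rx":0,"ry":0,"rz":0},{"gripper":1,"dx":-2.38,"dy":0,"dz":-0.2,"rx":0,"ry":0,"rz":0},{"gripper":1,"dx":-2.38,"dy":0,"dz":-0.15,"rx":0,"ry":0,"rz":0},{"gripper":1,"dx":-2.38,"dy":0,"dz":-0.15,"rx":0,"ry":0,"rz":0}]' | grep -E 'pos|force'
python3 -m handwheel '[{"gripper":1,"dx":0,"dy":0,"dz":0.06,"rx":0,"ry":0,"rz":0},{"gripper":1,"dx":0,"dy":0,"dz":0.06,"rx":0,"ry":0,"rz":0}]' | grep -E 'pos|force'
python3 -m handwheel '[{"gripper":1,"dx":0,"dy":0,"dz":0.04,"rx":0,"ry":0,"rz":0},{"gripper":1,"dx":0,"dy":0,"dz":0.04,"rx":0,"ry":0,"rz":0}]' | grep -E 'pos|force'
python3 -m handwheel '[{"gripper":1,"dx":0,"dy":0,"dz":0.04,"rx":0,"ry":0,"rz":0},{"gripper":1,"dx":0,"dy":0,"dz":0.04,"rx":0,"ry":0,"rz":0}]' | grep -E 'pos|force'
```

```text
tool_pos: [0.5402, -0.0889, 0.0588]
force: [-0.6, 0.3, -0.3]
tool_pos: [0.54, -0.0899, 0.0573]
force: [0.0, 0.4, 0.6]
tool_pos: [0.54, -0.0903, 0.0565]
force: [-0.6, -0.0, 3.3]
tool_pos: [0.54, -0.0903, 0.0564]
force: [-2.6, 0.3, 12.1]
```

Both sides make contact at 0.0565, so the washer lies flat in place. Next the strap: the pin measured at jig (88,99) mm gives a≈1.81.

```bash
python3 -m handwheel '[{"gripper":1,"dx":0,"dy":0,"dz":-1.5,"rx":0,"ry":0,"rz":0},{"gripper":1,"dx":0,"dy":0,"dz":-3.4,"rx":0,"ry":0,"rz":0},{"gripper":1,"dx":1,"dy":1,"dz":-4,"rx":0,"ry":0,"rz":0},{"gripper":1,"dx":2.2,"dy":2.2,"dz":-4,"rx":0,"ry":0,"rz":0},{"gripper":1,"dx":3.4,"dy":3.4,"dz":-4,"rx":0,"ry":0,"rz":0},{"gripper":1,"dx":4.5,"dy":4.6,"dz":-4,"rx":0,"ry":0,"rz":0},{"gripper":1,"dx":5,"dy":4.9,"dz":-4,"rx":0,"ry":0,"rz":0},{"gripper":1,"dx":5,"dy":4.9,"dz":-4,"rx":0,"ry":0,"rz":0},{"gripper":1,"dx":5,"dy":4.9,"dz":-4,"rx":0,"ry":0,"rz":0}]'
python3 - <<'E'
from h import *
im,s=snap('wrist','w8');print(s['tool_pos'])
d=s['tool_pos'][:2]-[.544,-.061];print('jig',d@[.989,-.148],d@[.148,.989])
# pin: dark blob near expectation, print darkest-circle centre
j=lambda x,y,z:np.array([.544+.989*x+.148*y,-.061-.148*x+.989*y,z])
print('expected pin px',proj('wrist',j(.0884,.1,.0735),s),'hinge px',proj('wrist',j(.064,0,.0435),s))
cv2.imwrite('pics/w8b.png',im[:,:,::-1])
E
```

```text
time: 17.8
tool_pos: [0.6782, 0.0144, 0.1547]
ee_rot: [0.757, 0.654, -0.001, -0.0]
force: [-0.5, -1.0, 0.0]
width: 0.0005
[0.67817332 0.01443474 0.15467872]
jig 0.12153306808399393 0.09446260552737831
expected pin px [256.61781264 155.29273528] hinge px [115.0648477  113.42688525]
```

View pics/w8b.png

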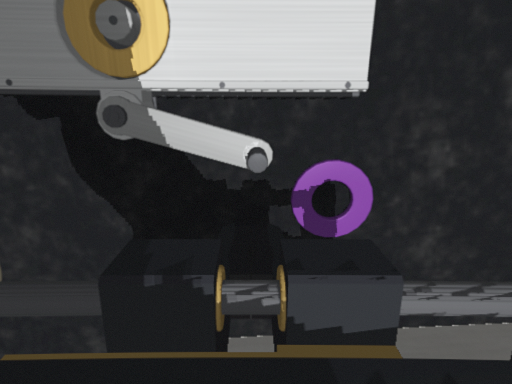

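Wrist view: pin at (258,160), within 5 px of prediction, hinge at (115,116). The washer sits concentric on the shaft and the space behind the pin is free. Now I'll work out the arc path.

Run:
```python
from h import *
s=manip.sense();M=R.from_quat(s['ee_rot']).as_matrix();p0=s['tool_pos']
j=lambda x,y,z:np.array([.544+.989*x+.148*y,-.061-.148*x+.989*y,z])
for i,a in enumerate(np.r_[1.85,np.arange(1.7,-.01,-.1)]):
    n=np.array([np.sin(a),np.cos(a)])
    c=np.array([.064-.104*np.cos(a),.104*np.sin(a)])+n*.007+np.clip(2.5*n,-1,1)*[.009,.0165 if n[1]>0 else 0]
    print(round(a,2),(M.T@(j(*c,.075)-p0)/.025).round(2))
```

```text
1.85 [ 0.19 -0.52  3.19]
1.7 [ 0.36 -1.12  3.19]
1.6 [ 0.42 -1.53  3.19]
1.5 [ 0.55 -1.95  3.19]
1.4 [ 0.7  -2.36  3.19]
1.3 [ 0.79 -2.77  3.19]
1.2 [ 0.85 -3.18  3.19]
1.1 [ 0.77 -3.57  3.2 ]
1.0 [ 0.58 -3.94  3.2 ]
0.9 [ 0.37 -4.3   3.2 ]
0.8 [ 0.11 -4.63  3.2 ]
0.7 [-0.17 -4.93  3.2 ]
0.6 [-0.49 -5.21  3.2 ]
0.5 [-0.83 -5.45  3.2 ]
0.4 [-1.19 -5.67  3.2 ]
0.3 [-1.57 -5.92  3.2 ]
0.2 [-1.96 -6.14  3.21]
0.1 [-2.37 -6.32  3.21]
-0.0 [-2.78 -6.46  3.21]
```

```bash
python3 -m handwheel '[{"gripper":1,"dx":0.1,"dy":0,"dz":1.5,"rx":0,"ry":0,"rz":0},{"gripper":1,"dx":0.1,"dy":0,"dz":3.1,"rx":0,"ry":0,"rz":0},{"gripper":1,"dx":0.2,"dy":-0.2,"dz":3.2,"rx":0,"ry":0,"rz":0},{"gripper":1,"dx":0.2,"dy":-0.5,"dz":3.2,"rx":0,"ry":0,"rz":0},{"gripper":1,"dx":0.3,"dy":-0.8,"dz":3.2,"rx":0,"ry":0,"rz":0},{"gripper":1,"dx":0.36,"dy":-1.12,"dz":3.2,"rx":0,"ry":0,"rz":0},{"gripper":1,"dx":0.42,"dy":-1.53,"dz":3.2,"rx":0,"ry":0,"rz":0},{"gripper":1,"dx":0.55,"dy":-1.95,"dz":3.2,"rx":0,"ry":0,"rz":0},{"gripper":1,"dx":0.7,"dy":-2.36,"dz":3.2,"rx":0,"ry":0,"rz":0},{"gripper":1,"dx":0.8,"dy":-2.77,"dz":3.2,"rx":0,"ry":0,"rz":0},{"gripper":1,"dx":0.85,"dy":-3.18,"dz":3.2,"rx":0,"ry":0,"rz":0},{"gripper":1,"dx":0.77,"dy":-3.57,"dz":3.2,"rx":0,"ry":0,"rz":0}]'
python3 -m handwheel '[{"gripper":1,"dx":-0.19,"dy":-0.37,"dz":0,"rx":0,"ry":0,"rz":0},{"gripper":1,"dx":-0.4,"dy":-0.73,"dz":0,"rx":0,"ry":0,"rz":0},{"gripper":1,"dx":-0.66,"dy":-1.06,"dz":0,"rx":0,"ry":0,"rz":0},{"gripper":1,"dx":-0.94,"dy":-1.36,"dz":0,"rx":0,"ry":0,"rz":0},{"gripper":1,"dx":-1.26,"dy":-1.64,"dz":0,"rx":0,"ry":0,"rz":0},{"gripper":1,"dx":-1.6,"dy":-1.88,"dz":0,"rx":0,"ry":0,"rz":0},{"gripper":1,"dx":-1.96,"dy":-2.1,"dz":0,"rx":0,"ry":0,"rz":0},{"gripper":1,"dx":-2.34,"dy":-2.35,"dz":0,"rx":0,"ry":0,"rz":0},{"gripper":1,"dx":-2.73,"dy":-2.57,"dz":0,"rx":0,"ry":0,"rz":0},{"gripper":1,"dx":-3.14,"dy":-2.75,"dz":0,"rx":0,"ry":0,"rz":0}]'
python3 - <<'E'
from h import *
im,s=snap('wrist','w9');c,_=snap('scene','s9');d=s['tool_pos'][:2]-[.544,-.061];print('jig',d@[.989,-.148],d@[.148,.989],s['force'])
v=np.int32(proj('scene',[.56,-.06,.05]))
b=cv2.resize(c[v[1]-35:v[1]+35,v[0]-35:v[0]+35,::-1],(384,384),interpolation=cv2.INTER_CUBIC)
cv2.imwrite('pics/c9.png',np.hstack([im[:,:384,::-1],b]))
E
```

```text
time: 19.05
tool_pos: [0.5939, 0.0488, 0.0771]
ee_rot: [0.756, 0.654, 0.002, 0.0]
force: [0.3, 0.3, -0.1]
width: 0.0006
time: 20.05
tool_pos: [0.514, -0.0217, 0.0752]
ee_rot: [0.757, 0.654, 0.0, 0.0]
force: [-0.1, 0.2, 0.3]
width: 0.0003
jig -0.035464298731797184 0.034453116967960856 [-0.14482455  0.15391993  0.3425799 ]
```

```bash
python3 -m handwheel '[{"gripper":1,"dx":-0.15,"dy":-0.1,"dz":0,"rx":0,"ry":0,"rz":0},{"gripper":1,"dx":-0.3,"dy":-0.12,"dz":0,"rx":0,"ry":0,"rz":0},{"gripper":1,"dx":-0.36,"dy":-0.12,"dz":0,"rx":0,"ry":0,"rz":0},{"gripper":1,"dx":-0.36,"dy":-0.12,"dz":0,"rx":0,"ry":0,"rz":0}]'
python3 -m handwheel '[{"gripper":1,"dx":-0.06,"dy":0,"dz":0,"rx":0,"ry":0,"rz":0},{"gripper":1,"dx":-0.08,"dy":0,"dz":0,"rx":0,"ry":0,"rz":0},{"gripper":1,"dx":-0.08,"dy":0,"dz":0,"rx":0,"ry":0,"rz":0}]' | grep -E "pos|force"
python3 -m handwheel '[{"gripper":1,"dx":-0.06,"dy":0,"dz":0,"rx":0,"ry":0,"rz":0},{"gripper":1,"dx":-0.08,"dy":0,"dz":0,"rx":0,"ry":0,"rz":0},{"gripper":1,"dx":-0.08,"dy":0,"dz":0,"rx":0,"ry":0,"rz":0}]' | grep -E "pos|force"
```

```text
time: 20.55
tool_pos: [0.5099, -0.029, 0.0752]
ee_rot: [0.757, 0.654, -0.0, -0.0]
force: [0.1, -0.8, 0.8]
width: 0.0007
tool_pos: [0.5097, -0.0308, 0.0752]
force: [0.2, 0.5, -0.4]
tool_pos: [0.5093, -0.033, 0.0752]
force: [-0.1, 0.9, 0.1]
```

```bash
python3 -m handwheel '[{"gripper":1,"dx":-0.06,"dy":0,"dz":0,"rx":0,"ry":0,"rz":0},{"gripper":1,"dx":-0.08,"dy":0,"dz":0,"rx":0,"ry":0,"rz":0},{"gripper":1,"dx":-0.08,"dy":0,"dz":0,"rx":0,"ry":0,"rz":0}]' | grep -E "pos|force"
python3 -m handwheel '[{"gripper":1,"dx":-0.06,"dy":0,"dz":0,"rx":0,"ry":0,"rz":0},{"gripper":1,"dx":-0.06,"dy":0,"dz":0,"rx":0,"ry":0,"rz":0},{"gripper":1,"dx":-0.06,"dy":0,"dz":0,"rx":0,"ry":0,"rz":0}]' | grep -E "pos|force"
python3 - <<'E'
from h import *
im,s=snap('wrist','w9');c,_=snap('scene','s9');d=s['tool_pos'][:2]-[.544,-.061];print('jig',d@[.989,-.148],d@[.148,.989],s['force'])
v=np.int32(proj('scene',[.56,-.06,.05]))
b=cv2.resize(c[v[1]-35:v[1]+35,v[0]-35:v[0]+35,::-1],(384,384),interpolation=cv2.INTER_CUBIC)
cv2.imwrite('pics/c9.png',np.hstack([im[:,:384,::-1],b]))
E
```

```text
tool_pos: [0.5091, -0.0346, 0.0752]
force: [-0.7, 0.3, -0.0]
tool_pos: [0.509, -0.035, 0.0752]
force: [-1.2, 5.2, 0.9]
jig -0.03841239010583772 0.02053302480207818 [-1.17076989  5.18689471  0.93472618]
```

```bash
python3 -m handwheel '[{"gripper":1,"dx":-0.05,"dy":0,"dz":0,"rx":0,"ry":0,"rz":0},{"gripper":1,"dx":-0.05,"dy":0,"dz":0,"rx":0,"ry":0,"rz":0},{"gripper":1,"dx":-0.05,"dy":0,"dz":0,"rx":0,"ry":0,"rz":0}]' | grep -E "pos|force"
python3 -m handwheel '[{"gripper":1,"dx":0.3,"dy":0,"dz":0,"rx":0,"ry":0,"rz":0},{"gripper":1,"dx":1,"dy":0,"dz":0,"rx":0,"ry":0,"rz":0},{"gripper":1,"dx":2,"dy":0,"dz":-1,"rx":0,"ry":0,"rz":0},{"gripper":1,"dx":3,"dy":0.5,"dz":-2.5,"rx":0,"ry":0,"rz":0},{"gripper":1,"dx":4,"dy":0.5,"dz":-4,"rx":0,"ry":0,"rz":0},{"gripper":1,"dx":4.5,"dy":0.5,"dz":-5,"rx":0,"ry":0,"rz":0},{"gripper":1,"dx":4.5,"dy":0.5,"dz":-5,"rx":0,"ry":0,"rz":0},{"gripper":1,"dx":4.5,"dy":0.5,"dz":-5,"rx":0,"ry":0,"rz":0}]'
python3 - <<'E'
from h import *
im,s=snap('wrist','w10');c,_=snap('scene','s10')
j=lambda x,y,z:np.array([.544+.989*x+.148*y,-.061-.148*x+.989*y,z])
for a in(0,.05,.1):print(a,'pin px',proj('wrist',j(.064-.104*np.cos(a),.104*np.sin(a),.0735),s).round(1))
print('hinge',proj('wrist',j(.064,0,.0435),s))
v=np.int32(proj('scene',[.55,-.06,.05]))
b=cv2.resize(c[v[1]-40:v[1]+40,v[0]-40:v[0]+40,::-1],(384,384),interpolation=cv2.INTER_CUBIC)
cv2.imwrite('pics/c10.png',np.hstack([im[:,:384,::-1],b]))
E
```

```text
tool_pos: [0.509, -0.0351, 0.0752]
force: [-0.8, 7.2, -0.3]
time: 22.95
tool_pos: [0.5373, 0.0707, 0.2002]
ee_rot: [0.757, 0.653, -0.0, 0.001]
force: [-0.3, -0.5, -0.6]
width: 0.0005
0 pin px [ 84.9 168.7]
0.05 pin px [ 91.6 168.8]
0.1 pin px [ 98.3 169.3]
hinge [115.12658065 267.15735573]
```

View pics/c10.png

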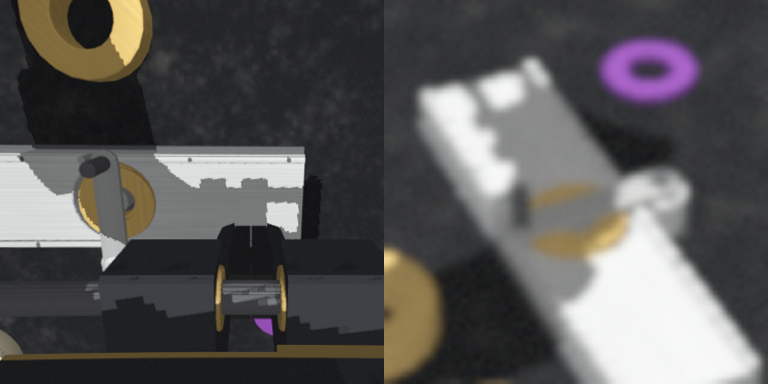

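The strap lies across the stack with its pin top at about (86,167), against (84.9,168.7) predicted for a=0. The stack is in place beneath it and the gripper is clear.

```bash
python3 -c "
from plant import manip
s=manip.sense();print(s['time'],s['force']);print(manip.hand_in())"
```

```text
23.05 [-0.17530487 -0.27736946 -0.25797674]
the job is handed in; nothing more can be done
None
```

The stack is assembled and the job is handed in at 23.05 s, with the gripper clear of everything. I pushed the thick spacer along its lane onto the shaft, then the brass washer on top of it, and last swung the strap shut.

**Last checks**
- **Spacer:** it is seated. On the z = 26 mm plane it measured 71.6 mm across and was centred to 0.3 mm, before the washer went on.
- **Washer:** it lies flat. A fingertip touch made contact at the same TCP height, 56.5 mm, on both sides, which puts the washer's top at about 34.5 mm against the 34 mm expected.
- **Strap:** it is against its end stop. The push force rose to 7 N with no further motion, and in the last picture the pin is within 2 px of where a = 0 puts it.

**What disagreed or went wrong**
- **Washer stopped short:** after the first push it stood about 6 mm short, or half in the pocket. I pushed it again with the tip lower.
- **Camera on the washer:** after the second push the camera sizes along y came out 2–5 mm short and the picture was ambiguous, so I relied on the touch test instead.
- **Fingertip thickness:** the shut tips seem to be about 13.5 mm half-thick, not the 17.5 mm I first assumed.
- **Bystanders:** I did not measure the bottle, cylinder and tape roll again. No planned move came near them, and the force readings I took showed no contact with them.

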